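# Push down the fine-adjust flip stop on the crosscut fence

### The job

Bring the fine-adjust flip stop into use for the next cut: with your fingertips, gently push the one folded-back stop that has the knurled screw through its foot up and over the fence towards you until it is fully down in front of the fence, then take your hand away. Leave the two plain stops folded back as they are, and do not pick up or shift anything else on the bench.

Things in the scene. Friction and masses are not known exactly. Their poses are not given: they have to be found in the camera images.
- stop_fine: fixed carriage of the FINE-ADJUST stop, an 80 x 44 mm aluminium block on the fence. Origin on the fence top under the hinge; x across the fence away from the robot, y along it to the saw, z up. Hinge axis along y, 18 mm above the origin. Black lock knob, 15 mm radius, axis 48 mm behind (+x of) the hinge, top 32 mm above the origin. The fence face is 10 mm behind the hinge
- flip_fine (a joint): finger hinge of the FINE-ADJUST stop, rad: 0 = folded back, arm up and leaning 0.30 rad away from the robot (+x of the carriage); grows as it swings over to the robot's side; 0.30 = arm upright; 1.87 (limit, a firm stop) = fully down. Starts at 0 to 0.25. Stiff: it stays wherever left, never falls; up to 3 N pushed 45 mm from the hinge swings it
- stop_a: fixed carriage of one plain stop (no screw), an 80 x 44 mm aluminium block on the fence. Origin on the fence top under the hinge; x across the fence away from the robot, y along it to the saw, z up. Hinge axis along y, 18 mm above the origin. Same parts as on the fine-adjust stop
- flip_a (a joint): finger hinge of one plain stop (no screw), rad: 0 = folded back, arm up and leaning 0.30 rad away from the robot (+x of the carriage); grows as it swings over to the robot's side; 0.30 = arm upright; 1.87 (limit, a firm stop) = fully down. Starts at 0 to 0.25, stiff, stays where left; to be left alone
- stop_b: fixed carriage of the other plain stop (no screw), an 80 x 44 mm aluminium block on the fence. Origin on the fence top under the hinge; x across the fence away from the robot, y along it to the saw, z up. Hinge axis along y, 18 mm above the origin. Same parts as on the fine-adjust stop
- flip_b (a joint): finger hinge of the other plain stop (no screw), rad: 0 = folded back, arm up and leaning 0.30 rad away from the robot (+x of the carriage); grows as it swings over to the robot's side; 0.30 = arm upright; 1.87 (limit, a firm stop) = fully down. Starts at 0 to 0.25, stiff, stays where left; to be left alone
- end_fine (a point): corner of the fine-adjust stop's L-shaped aluminium finger, 28 mm wide: arm 10 mm thick, this point on its mid-line 65 mm from the hinge axis; from here a 64 mm foot square to the arm (folded: towards the robot, up to 90 mm above the hinge; down: hanging, arm level). A 96 mm steel screw along y crosses the foot 44 mm from here; 28 mm knurled knob on the side away from the saw
- end_a (a point): corner of the L-shaped finger of one plain stop (no screw), on the arm's mid-line 65 mm from the hinge axis; same finger as the fine-adjust stop's but with no screw, block or knob on the foot
- end_b (a point): corner of the L-shaped finger of the other plain stop (no screw), on the arm's mid-line 65 mm from the hinge axis; same finger as the fine-adjust stop's but with no screw, block or knob on the foot
- station: crosscut station, fixed: 12 mm plywood bed and a straight wooden fence 55 mm thick, its top 62 mm above the bench, a mitre saw at its far +y end. Origin at bench level under the fence's front face; x across the fence away from the robot, y along it to the saw. The three stops sit on the fence in any order, neighbours 140 to 240 mm apart
- tape: loose bystander: black closed pocket tape measure, 68 x 36 x 62 mm high, lying on the bed in front of the fence; origin at the centre of its underside
- offcut: loose bystander: pale wooden offcut block 45 x 70 x 22 mm high on the bed in front of the fence; origin at the centre of its underside
- square: loose bystander: try square lying on the bench behind the fence: dark wooden stock 18 x 105 x 16 mm with a 150 x 22 mm steel blade; origin under the middle of the stock
- slat: loose bystander: pale chair slat 36 x 300 x 14 mm lying on the bed at the left, towards the saw; origin at the centre of its underside
- glue: loose bystander: white glue bottle 66 mm across, 195 mm tall with a pointed nozzle, standing at the back; origin at the centre of its underside
- tin: loose bystander: open steel tin 80 mm across, 100 mm tall, standing at the back; origin at the centre of its underside
- clamp: loose bystander: steel F-clamp 260 mm long with a wooden handle lying on the bench at the robot's right, about 30 mm high; origin under its bar

How it is judged:
By the outcome, as a careful person would: the job done as asked, in the order asked, and still so for the second after the job is handed in, with the robot touching nothing.
It also fails if it takes over 35 s, if anything falls off the work surface, if the arm or the gripper's body presses on something with over 40 N, if the wrist force passes 120 N, or if a joint passes its speed limit or range.

### The arm

A 6-joint arm with a two-finger parallel gripper is mounted at the origin on the work surface. World frame = base frame: x ahead of the robot, y to its left, z up, the work surface at z = 0. Lengths are in m, angles in rad, forces in N, time in s.
With the tool pointing down it reaches from about 0.35 to 0.975 m from the base axis. Payload 4.9 kg.
Tool frame: the origin (TCP) lies at the very end of the fingers, on their centre line; the grasp point (between the pads) lies 19 mm behind it (manip.tcp_to_grasp is the distance from the TCP to the grasp point, in m); z points along the fingers, y is the direction in which the jaws open and shut (so a half turn about z gives the same grasp; the last joint's range is limited). The gripper opens to 85 mm and grips with 20 to 120 N. Pads are 22 mm wide; open, the fingers measure 114 mm over their backs; the gripper's body (76 mm by 85 mm) begins 54 mm behind the grasp point. The pads swing forward as they close: fully open they stand 13 mm farther back than shut.
Start: joints at [-1.435, 0.053, 1.613, -0, 1.476, -0.119], TCP at [0.158, -0.605, 0.231] pointing down, gripper open.
Joint ranges: [-3.01, 3.01], [-1.01, 2.22], [0.06, 2.58], [-1.02, 4.17], [0.09, 2.62], [-3.14, 3.14]. Speed limits (rad/s): [2.57, 2.57, 3.14, 3.14, 3.14, 3.14].

### API

Orientations are given as a unit quaternion [w, x, y, z].
In Python, from plant import sensors, cams, job, finder, manip gives the robot as it stands.
- The arm moves only by the shell command python3 -m pendant 'ROWS'. ROWS is JSON, a list of rows, each an object of numbers: "wx", "wy", "wz": the turn, a rotation vector about the tool's x, y, z in degrees; "dx", "dy", "dz": the shift along the tool's x, y, z in m; "hand": the gripper's target within -1 to 1 (fully open at 1, half-way at 0, shut at -1). A call has 1 to 20 rows; each row is the pose to reach, as a shift and turn from the pose commanded when the call began, along the tool's axes at that moment; what a row does not reach only later rows make up. A row lasts 1/12 s, in which the tool goes at most 41.7 mm and 7.16 degrees, less where a joint would pass 70% of its speed; a pose out of reach is approached as far as the arm can. A call with a gripper value outside its range is refused whole. The fingers move at their own pace and stop on an object; the grip force is fixed at half the most. Time passes only in rows, so rows that repeat a pose let the fingers close. It gives the time, the measured TCP pose, the force and the opening at its end, in the units of the state.
- sensors.state(): the state, without advancing time (a new reading comes with each control period).
- cams.grab_frame(name): name is "side" or "top"; returns (picture, depth): 384x512x3 uint8, red, green, blue; 384x512 float32, m along the optical axis (not along the pixel's ray), 0 where there is no reading.
- cams.calibration(name): a dict with "fov_y" (degrees; the focal length in pixels is half the picture's height over the tangent of half this angle, whatever the lens; pixels are square), "cx", "cy" (the principal point, pixels), "pose" (4x4, takes a point from camera to world coordinates). Camera axes: x right, y down, z forward; pixel columns grow to the right and rows downward; lengths in m; the calibration is good to about 2 mm. A picture is of the moment at which its call begins. calibration takes no time and is no camera call.
- job.job_done(): hands the job in, once; it reports no verdict.
Trained networks look in the newest picture that a camera, given by its name, has taken for a name from the list of things; names that differ only in an ending like _2 or _b are one class to them, and where a whole thing is asked for, a point or a joint stands for the part that bears it (a point fixed in the world has none). Each returns a list of dicts, best first, with "score" (0 to 1); they miss things now and then, are a little off and sometimes report something else, mostly with a low value. They report only what shows in the picture. A call takes as long as a camera call.
- finder.look_for(camera, thing): "position" ([x, y, z] in m, in world coordinates, good to about 4 mm: the middle of the surface that is visible of it).
The state is a dict: "time": time; "joint_pos": joint angles; "joint_vel": joint speeds; "joint_efforts": joint torques, N m; "tool_pos": TCP position; "tool_rot": TCP orientation; "contact_force": force on the tool from outside, world axes, zero at the start; "ft_torque": the same for the moment, N m; "gripper_width": opening from 0.0 (shut) to 1.0 (fully open).
Only numpy, scipy, OpenCV 4.12 (cv2) and the standard library are available. Lean on these libraries where they do the work, as an engineer would, in place of code of your own. Each camera call takes 0.05 s, during which the arm holds its last target. There are 200 camera calls.

## Working session

There is one attempt and no reset: what is moved stays moved. The work goes in short steps, Python scripts to look and compute and a shell command to move; the robot and the scene stay as the last step left them, time stands still between calls to the robot, and variables do not carry over. Pictures are saved under pics/ and viewed, about 8 in all and at most 12, crops included, and the job is handed in when it is done.

```bash
mkdir -p pics; ls; cat > h.py <<'E'
import numpy as np, cv2
from plant import sensors, cams, job, finder, manip
def shot(name, fn, crop=None, s=1):
    p,d=cams.grab_frame(name); im=p[:,:,::-1].copy()
    if crop: a,b,c,e=crop; im=im[b:e,a:c]
    cv2.imwrite('pics/'+fn, cv2.resize(im,None,fx=s,fy=s,interpolation=cv2.INTER_CUBIC)); np.save('pics/'+name+'_d.npy',d); return p,d
def cal(name):
    c=cams.calibration(name); f=192/np.tan(np.radians(c['fov_y'])/2); return c,f
def unproj(name,d,u,v):
    c,f=cal(name); z=d[int(round(v)),int(round(u))]; q=np.array([(u-c['cx'])/f*z,(v-c['cy'])/f*z,z,1]); return (np.array(c['pose'])@q)[:3]
def proj(name,P):
    c,f=cal(name); q=np.linalg.inv(np.array(c['pose']))@np.r_[P,1]; return q[0]/q[2]*f+c['cx'],q[1]/q[2]*f+c['cy']
E
python3 - <<'E'
from h import *
for n in('side','top'):
    shot(n,n+'1.png',s=1.5); print(n,np.round(cams.calibration(n)['pose'],3).tolist())
    for t in('stop_fine','flip_fine','end_fine','end_a','stop_a','station','tape','offcut'):
        print(t,[(np.round(r['position'],3).tolist(),round(r['score'],2)) for r in finder.look_for(n,t)[:4]])
print(sensors.state())
E
```

```text
pics
side [[-0.933, -0.204, 0.296, 0.189], [-0.359, 0.508, -0.783, 1.064], [0.01, -0.837, -0.547, 0.891], [0.0, 0.0, 0.0, 1.0]]
stop_fine [([0.571, -0.203, 0.105], 0.59)]
flip_fine [([0.557, -0.204, 0.147], 0.51), ([0.595, 0.015, 0.092], 0.3)]
end_fine [([0.559, -0.208, 0.151], 0.48)]
end_a [([0.58, 0.184, 0.148], 0.81), ([0.586, 0.016, 0.148], 0.74), ([0.586, 0.186, 0.097], 0.69)]
stop_a [([0.588, 0.188, 0.094], 0.98), ([0.591, 0.018, 0.092], 0.7)]
station [([0.542, 0.389, 0.015], 0.95)]
tape [([0.419, -0.068, 0.052], 0.7)]
offcut [([0.56, -0.207, 0.15], 0.72), ([0.413, 0.116, 0.035], 0.63)]
top [[0.028, -0.995, 0.096, 0.475], [-1.0, -0.027, 0.012, -0.046], [-0.009, -0.096, -0.995, 1.174], [0.0, 0.0, 0.0, 1.0]]
stop_fine [([0.57, -0.219, 0.154], 0.83)]
flip_fine [([0.55, -0.227, 0.16], 0.68)]
end_fine [([0.552, -0.22, 0.158], 0.7)]
end_a [([0.579, 0.005, 0.156], 0.77), ([0.574, 0.172, 0.152], 0.48)]
stop_a [([0.588, 0.004, 0.149], 0.7), ([0.587, 0.173, 0.097], 0.62), ([0.787, 0.049, 0.054], 0.27)]
station [([0.522, 0.182, 0.014], 0.71)]
tape [([0.422, -0.082, 0.076], 0.82)]
offcut [([0.412, 0.099, 0.032], 0.78)]
{'time': 0.9, 'joint_pos': array([-1.43498642e+00,  5.26825825e-02,  1.61287330e+00, -3.83940514e-05,
        1.47599697e+00, -1.19020351e-01]), 'joint_vel': array([ 0.00057241,  0.00043689, -0.00048363,  0.00116523, -0.00021895,
        0.00132805]), 'joint_efforts': array([ 5.52579750e-04, -3.93685520e+01, -3.70468175e+01, -5.17891795e-05,
        4.67839145e-04, -1.12302104e-05]), 'tool_pos': array([ 0.15752736, -0.60481451,  0.23133035]), 'tool_rot': array([ 2.00582991e-05,  9.91893437e-01,  1.27072454e-01, -1.89431499e-05]), 'contact_force': array([ 0.31782682, -0.18245302, -0.38816309]), 'ft_torque': array([-0.03510813, -0.00634645,  0.05312223]), 'gripper_width': 1.0009922605962147}
```

View pics/side1.png

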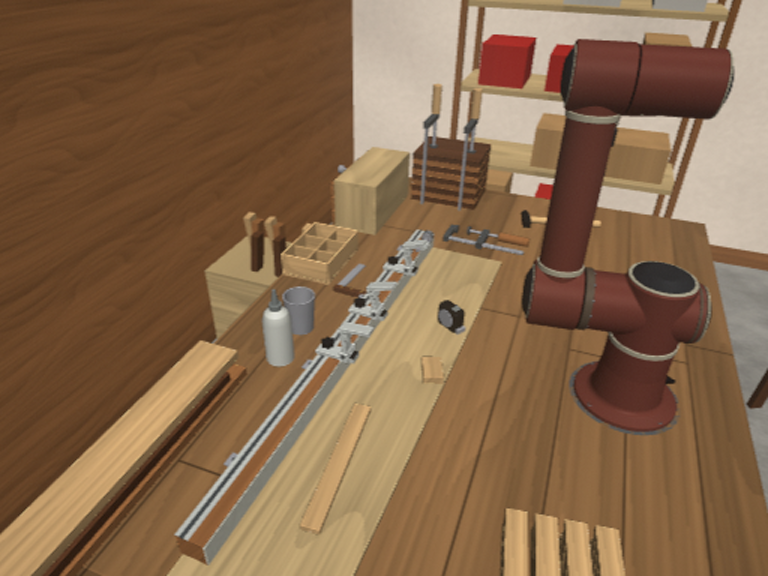

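View pics/top1.png

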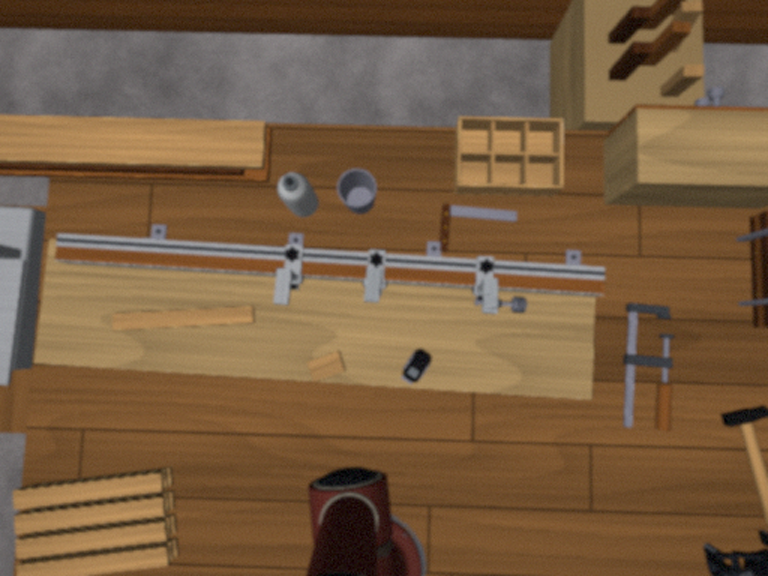

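The side view is oblique. The top view shows three stops on the fence, and the one with the screw and knurled knob is the rightmost, at about (487,280) with its knob at (518,304), y ≈ -0.22. The plain stops are at (292,254) and (376,260). Next I'll measure the geometry from depth.

```bash
python3 - <<'E'
from h import *
p,d=shot('top','top2.png',crop=(290,150,380,230),s=7)
c,f=cal('top'); v,u=np.mgrid[:384,:512]
P=np.stack([(u-c['cx'])/f*d,(v-c['cy'])/f*d,d,np.ones_like(d)],-1)@np.array(c['pose']).T
P=P[...,:3]; dark=p.max(-1)<60
K=[]
for (a,b) in((292,254),(376,260),(487,266)):
    m=dark&(np.hypot(u-a/1.5,v-b/1.5)<9)&(P[...,2]>.07); k=np.median(P[m],0); K.append(k); print('knob',m.sum(),k.round(4))
K=np.array(K); s=np.polyfit(K[:,1],K[:,0],1); print('dx/dy',s, 'fence yaw deg',-np.degrees(np.arctan(s[0])))
R=P[(u>290)&(u<380)&(v>150)&(v<230)]
th=-np.arctan(s[0]); X=np.array([np.cos(th),np.sin(th),0]);Y=np.array([-np.sin(th),np.cos(th),0])
L=np.c_[(R-K[2])@X+.048,(R-K[2])@Y,R[:,2]]
for y0,y1 in((-.014,.014),(-.07,-.02)):
  m=(L[:,2]>.1)&(L[:,1]>y0)&(L[:,1]<y1); q=L[m]; q=q[np.argsort(q[:,0])]; print(y0,np.round(q[::max(1,len(q)//14)],3).tolist())
print('hinge world',(K[2]-.048*X).round(4))
E
```

```text
knob 38 [0.6383 0.1737 0.0939]
knob 33 [0.6314 0.0044 0.0933]
knob 37 [ 0.6247 -0.2182  0.0944]
dx/dy [0.0345626  0.63189399] fence yaw deg -1.9795032409996636
-0.014 [[-0.049, 0.011, 0.154], [-0.045, -0.01, 0.163], [-0.04, -0.002, 0.157], [-0.035, 0.002, 0.166], [-0.029, 0.01, 0.162], [-0.026, -0.009, 0.165], [-0.02, 0.002, 0.161], [-0.015, 0.009, 0.152], [-0.011, -0.013, 0.156], [-0.005, -0.002, 0.151], [-0.0, 0.012, 0.15], [0.003, 0.004, 0.149], [0.007, -0.013, 0.151], [0.012, 0.007, 0.147], [0.016, -0.013, 0.149]]
-0.07 [[-0.044, -0.058, 0.149], [-0.042, -0.053, 0.157], [-0.04, -0.047, 0.157], [-0.037, -0.048, 0.165], [-0.036, -0.065, 0.163], [-0.034, -0.043, 0.148], [-0.032, -0.028, 0.153], [-0.031, -0.053, 0.167], [-0.029, -0.028, 0.153], [-0.029, -0.051, 0.165], [-0.027, -0.024, 0.157], [-0.026, -0.044, 0.159], [-0.025, -0.021, 0.159], [-0.022, -0.059, 0.163], [-0.02, -0.056, 0.163], [-0.017, -0.056, 0.165]]
hinge world [ 0.5767 -0.2166  0.0944]
```

View pics/top2.png

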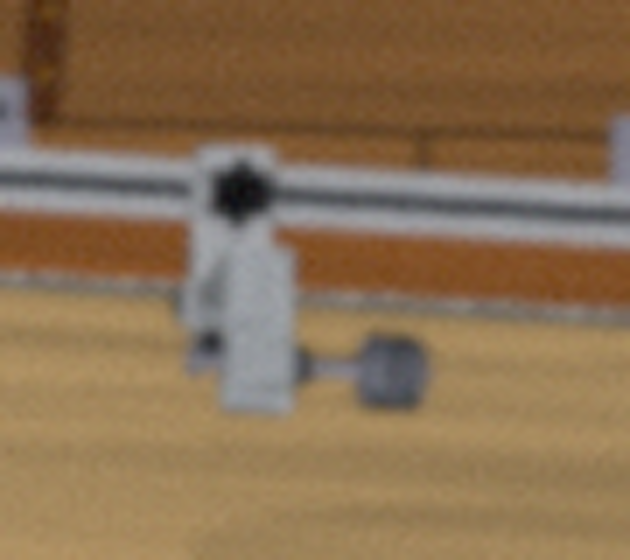

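The picture confirms the screw, knurled knob and foot on the right-hand stop. Its hinge is at about (0.577,-0.217,0.080) and the fence is turned -2°. I'll move the shut hand to above and behind the arm.

```bash
python3 -m pendant '[{"dx":0,"dy":0,"dz":-0.02,"wz":5,"hand":-1},{"dx":0.551,"dy":-0.2555,"dz":-0.02,"wz":16.6,"hand":-1},{"dx":0.551,"dy":-0.2555,"dz":-0.02,"wz":16.6,"hand":-1},{"dx":0.551,"dy":-0.2555,"dz":-0.02,"wz":16.6,"hand":-1},{"dx":0.551,"dy":-0.2555,"dz":-0.02,"wz":16.6,"hand":-1},{"dx":0.551,"dy":-0.2555,"dz":-0.02,"wz":16.6,"hand":-1},{"dx":0.551,"dy":-0.2555,"dz":-0.02,"wz":16.6,"hand":-1},{"dx":0.551,"dy":-0.2555,"dz":-0.02,"wz":16.6,"hand":-1},{"dx":0.551,"dy":-0.2555,"dz":-0.02,"wz":16.6,"hand":-1},{"dx":0.551,"dy":-0.2555,"dz":-0.02,"wz":16.6,"hand":-1},{"dx":0.551,"dy":-0.2555,"dz":-0.02,"wz":16.6,"hand":-1},{"dx":0.551,"dy":-0.2555,"dz":-0.02,"wz":16.6,"hand":-1},{"dx":0.551,"dy":-0.2555,"dz":-0.02,"wz":16.6,"hand":-1},{"dx":0.551,"dy":-0.2555,"dz":-0.02,"wz":16.6,"hand":-1},{"dx":0.551,"dy":-0.2555,"dz":-0.02,"wz":16.6,"hand":-1},{"dx":0.551,"dy":-0.2555,"dz":-0.02,"wz":16.6,"hand":-1},{"dx":0.551,"dy":-0.2555,"dz":-0.02,"wz":16.6,"hand":-1},{"dx":0.551,"dy":-0.2555,"dz":-0.02,"wz":16.6,"hand":-1},{"dx":0.551,"dy":-0.2555,"dz":-0.02,"wz":16.6,"hand":-1},{"dx":0.551,"dy":-0.2555,"dz":-0.02,"wz":16.6,"hand":-1}]'
```

```text
invalid input
```

```bash
python3 -m pendant '[{"wx":0,"wy":0,"wz":5,"dx":0,"dy":0,"dz":-0.02,"hand":-1}]'
```

```text
time: 1.03
tool_pos: [0.1572, -0.6025, 0.2464]
tool_rot: [-0.004, 0.997, 0.083, -0.0]
contact_force: [0.9, 0.4, -0.6]
gripper_width: 0.883
```

```bash
python3 -m pendant '[{"wx":0,"wy":0,"wz":6,"dx":0.035,"dy":-0.02,"dz":0,"hand":-1},{"wx":0,"wy":0,"wz":11.6,"dx":0.527,"dy":-0.302,"dz":0,"hand":-1},{"wx":0,"wy":0,"wz":11.6,"dx":0.527,"dy":-0.302,"dz":0,"hand":-1},{"wx":0,"wy":0,"wz":11.6,"dx":0.527,"dy":-0.302,"dz":0,"hand":-1},{"wx":0,"wy":0,"wz":11.6,"dx":0.527,"dy":-0.302,"dz":0,"hand":-1},{"wx":0,"wy":0,"wz":11.6,"dx":0.527,"dy":-0.302,"dz":0,"hand":-1},{"wx":0,"wy":0,"wz":11.6,"dx":0.527,"dy":-0.302,"dz":0,"hand":-1},{"wx":0,"wy":0,"wz":11.6,"dx":0.527,"dy":-0.302,"dz":0,"hand":-1},{"wx":0,"wy":0,"wz":11.6,"dx":0.527,"dy":-0.302,"dz":0,"hand":-1},{"wx":0,"wy":0,"wz":11.6,"dx":0.527,"dy":-0.302,"dz":0,"hand":-1},{"wx":0,"wy":0,"wz":11.6,"dx":0.527,"dy":-0.302,"dz":0,"hand":-1},{"wx":0,"wy":0,"wz":11.6,"dx":0.527,"dy":-0.302,"dz":0,"hand":-1},{"wx":0,"wy":0,"wz":11.6,"dx":0.527,"dy":-0.302,"dz":0,"hand":-1},{"wx":0,"wy":0,"wz":11.6,"dx":0.527,"dy":-0.302,"dz":0,"hand":-1},{"wx":0,"wy":0,"wz":11.6,"dx":0.527,"dy":-0.302,"dz":0,"hand":-1},{"wx":0,"wy":0,"wz":11.6,"dx":0.527,"dy":-0.302,"dz":0,"hand":-1},{"wx":0,"wy":0,"wz":11.6,"dx":0.527,"dy":-0.302,"dz":0,"hand":-1},{"wx":0,"wy":0,"wz":11.6,"dx":0.527,"dy":-0.302,"dz":0,"hand":-1}]'
```

```text
time: 2.53
tool_pos: [0.6264, -0.2195, 0.2511]
tool_rot: [0.0, 1.0, -0.018, -0.0]
contact_force: [-0.0, -0.9, 0.3]
gripper_width: 0.0
```

```bash
python3 -m pendant '[{"wx":0,"wy":0,"wz":0,"dx":0,"dy":0,"dz":0.03,"hand":-1},{"wx":0,"wy":0,"wz":0,"dx":0,"dy":0,"dz":0.06,"hand":-1},{"wx":0,"wy":0,"wz":0,"dx":0,"dy":0,"dz":0.085,"hand":-1},{"wx":0,"wy":0,"wz":0,"dx":0,"dy":0,"dz":0.105,"hand":-1},{"wx":0,"wy":0,"wz":0,"dx":0,"dy":0,"dz":0.12,"hand":-1},{"wx":0,"wy":0,"wz":0,"dx":0,"dy":0,"dz":0.13,"hand":-1},{"wx":0,"wy":0,"wz":0,"dx":0,"dy":0,"dz":0.133,"hand":-1},{"wx":0,"wy":0,"wz":0,"dx":0,"dy":0,"dz":0.133,"hand":-1}]'
python3 - <<'E'
from h import *
shot('top','top3.png',crop=(290,130,400,230),s=6)
E
```

```text
time: 3.2
tool_pos: [0.6264, -0.2196, 0.1181]
tool_rot: [-0.0, 1.0, -0.018, -0.0]
contact_force: [0.0, -0.3, -0.1]
gripper_width: -0.004
```

View pics/top3.png

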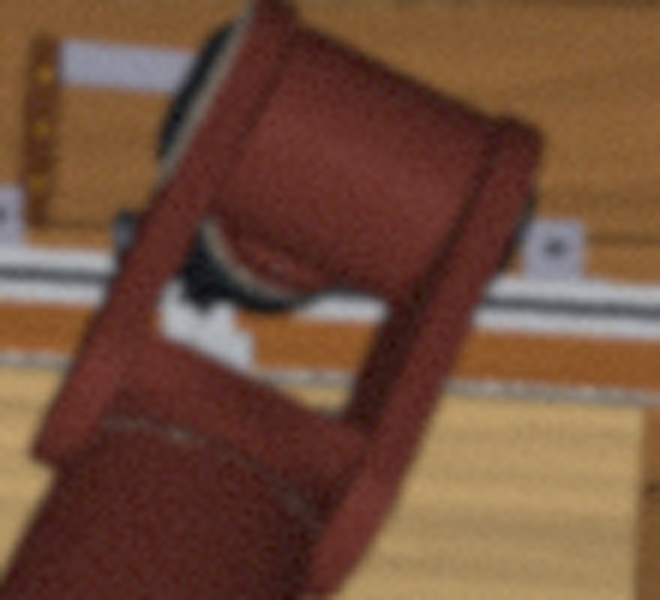

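The hand is behind the stop, clear of it with no force reading, and the arm hides most of the finger in this picture. Now I'll push gently.

```bash
python3 -m pendant '[{"wx":0,"wy":0,"wz":0,"dx":-0.006,"dy":0,"dz":0,"hand":-1},{"wx":0,"wy":0,"wz":0,"dx":-0.012,"dy":0,"dz":-0.001,"hand":-1},{"wx":0,"wy":0,"wz":0,"dx":-0.018,"dy":0,"dz":-0.002,"hand":-1},{"wx":0,"wy":0,"wz":0,"dx":-0.023,"dy":0,"dz":-0.003,"hand":-1},{"wx":0,"wy":0,"wz":0,"dx":-0.028,"dy":0,"dz":-0.004,"hand":-1},{"wx":0,"wy":0,"wz":0,"dx":-0.033,"dy":0,"dz":-0.004,"hand":-1},{"wx":0,"wy":0,"wz":0,"dx":-0.038,"dy":0,"dz":-0.004,"hand":-1}]'
```

```text
time: 3.83
tool_pos: [0.5887, -0.2179, 0.123]
tool_rot: [0.0, 1.0, -0.017, 0.001]
contact_force: [1.2, -1.0, 0.5]
gripper_width: 0.0
```

```bash
python3 -m pendant '[{"wx":0,"wy":0,"wz":0,"dx":-0.005,"dy":0,"dz":0,"hand":-1},{"wx":0,"wy":0,"wz":0,"dx":-0.01,"dy":0,"dz":0,"hand":-1},{"wx":0,"wy":0,"wz":0,"dx":-0.014,"dy":0,"dz":0.001,"hand":-1},{"wx":0,"wy":0,"wz":0,"dx":-0.018,"dy":0,"dz":0.002,"hand":-1},{"wx":0,"wy":0,"wz":0,"dx":-0.022,"dy":0,"dz":0.003,"hand":-1},{"wx":0,"wy":0,"wz":0,"dx":-0.025,"dy":0,"dz":0.005,"hand":-1},{"wx":0,"wy":0,"wz":0,"dx":-0.028,"dy":0,"dz":0.0065,"hand":-1}]'
python3 - <<'E'
from h import *
shot('side','side4.png',crop=(220,140,320,240),s=6)
E
```

```text
time: 4.42
tool_pos: [0.5603, -0.2167, 0.1153]
tool_rot: [-0.0, 1.0, -0.017, -0.0]
contact_force: [0.6, -0.3, -0.4]
gripper_width: -0.006
```

View pics/side4.png

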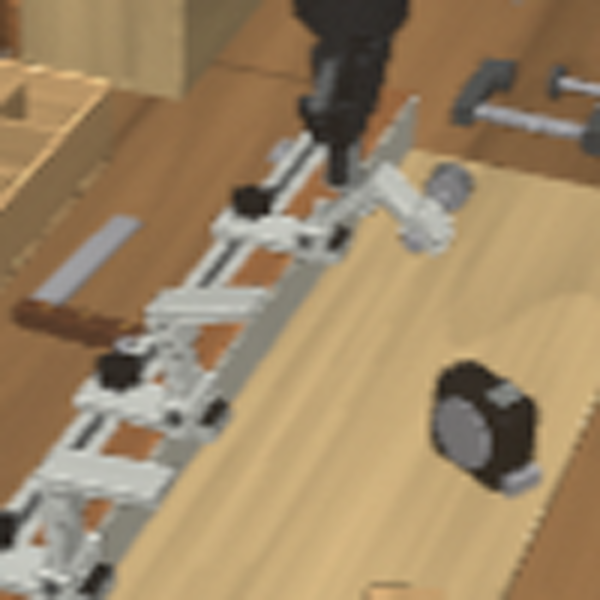

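The fine stop, at (400,200) in the crop, is swinging over at about 45°. The fingertip is behind its arm at (340,180), and the plain stops are untouched. I'll carry on down to the limit.

```bash
python3 -m pendant '[{"wx":0,"wy":0,"wz":0,"dx":-0.005,"dy":0,"dz":0.004,"hand":-1},{"wx":0,"wy":0,"wz":0,"dx":-0.009,"dy":0,"dz":0.008,"hand":-1},{"wx":0,"wy":0,"wz":0,"dx":-0.012,"dy":0,"dz":0.013,"hand":-1},{"wx":0,"wy":0,"wz":0,"dx":-0.0145,"dy":0,"dz":0.018,"hand":-1},{"wx":0,"wy":0,"wz":0,"dx":-0.016,"dy":0,"dz":0.022,"hand":-1},{"wx":0,"wy":0,"wz":0,"dx":-0.0175,"dy":0,"dz":0.025,"hand":-1},{"wx":0,"wy":0,"wz":0,"dx":-0.0185,"dy":0,"dz":0.0275,"hand":-1},{"wx":0,"wy":0,"wz":0,"dx":-0.019,"dy":0,"dz":0.029,"hand":-1}]'
```

```text
time: 5.13
tool_pos: [0.5417, -0.2161, 0.0863]
tool_rot: [-0.0, 1.0, -0.017, -0.0]
contact_force: [-0.3, 0.6, 1.1]
gripper_width: 0.0
```

```bash
python3 -m pendant '[{"wx":0,"wy":0,"wz":0,"dx":0,"dy":0,"dz":0.0007,"hand":-1},{"wx":0,"wy":0,"wz":0,"dx":0,"dy":0,"dz":0.0014,"hand":-1},{"wx":0,"wy":0,"wz":0,"dx":0,"dy":0,"dz":0.0014,"hand":-1}]'
```

```text
time: 5.38
tool_pos: [0.5419, -0.2162, 0.0854]
tool_rot: [0.0, 1.0, -0.017, 0.0]
contact_force: [0.7, -0.1, 0.4]
gripper_width: 0.002
```

```bash
python3 -m pendant '[{"wx":0,"wy":0,"wz":0,"dx":0,"dy":0,"dz":0.0007,"hand":-1},{"wx":0,"wy":0,"wz":0,"dx":0,"dy":0,"dz":0.0014,"hand":-1},{"wx":0,"wy":0,"wz":0,"dx":0,"dy":0,"dz":0.0014,"hand":-1}]'
```

```text
time: 5.63
tool_pos: [0.5421, -0.2163, 0.085]
tool_rot: [0.0, 1.0, -0.017, 0.0]
contact_force: [-2.6, 1.2, 5.3]
gripper_width: -0.001
```

```bash
python3 -m pendant '[{"wx":0,"wy":0,"wz":0,"dx":0,"dy":0,"dz":0.0005,"hand":-1},{"wx":0,"wy":0,"wz":0,"dx":0,"dy":0,"dz":0.001,"hand":-1},{"wx":0,"wy":0,"wz":0,"dx":0,"dy":0,"dz":0.001,"hand":-1}]'
```

```text
time: 5.88
tool_pos: [0.5421, -0.2163, 0.085]
tool_rot: [0.0, 1.0, -0.017, -0.0]
contact_force: [-4.1, 2.2, 10.3]
gripper_width: -0.0
```

The height has stopped at 0.085 while the force rises to 10 N, so the stop is at its limit. I'll lift straight off and retreat.

```bash
python3 -m pendant '[{"wx":0,"wy":0,"wz":0,"dx":0,"dy":0,"dz":-0.01,"hand":-1},{"wx":0,"wy":0,"wz":0,"dx":0,"dy":0,"dz":-0.04,"hand":-1},{"wx":0,"wy":0,"wz":0,"dx":0,"dy":0,"dz":-0.08,"hand":-1},{"wx":0,"wy":0,"wz":0,"dx":0,"dy":0,"dz":-0.12,"hand":-1},{"wx":0,"wy":0,"wz":0,"dx":0,"dy":0,"dz":-0.15,"hand":-1},{"wx":0,"wy":0,"wz":0,"dx":-0.03,"dy":0.03,"dz":-0.17,"hand":-1},{"wx":0,"wy":0,"wz":0,"dx":-0.25,"dy":0.32,"dz":-0.17,"hand":-1},{"wx":0,"wy":0,"wz":0,"dx":-0.25,"dy":0.32,"dz":-0.17,"hand":-1},{"wx":0,"wy":0,"wz":0,"dx":-0.25,"dy":0.32,"dz":-0.17,"hand":-1},{"wx":0,"wy":0,"wz":0,"dx":-0.25,"dy":0.32,"dz":-0.17,"hand":-1},{"wx":0,"wy":0,"wz":0,"dx":-0.25,"dy":0.32,"dz":-0.17,"hand":-1},{"wx":0,"wy":0,"wz":0,"dx":-0.25,"dy":0.32,"dz":-0.17,"hand":-1},{"wx":0,"wy":0,"wz":0,"dx":-0.25,"dy":0.32,"dz":-0.17,"hand":-1},{"wx":0,"wy":0,"wz":0,"dx":-0.25,"dy":0.32,"dz":-0.17,"hand":-1},{"wx":0,"wy":0,"wz":0,"dx":-0.25,"dy":0.32,"dz":-0.17,"hand":-1},{"wx":0,"wy":0,"wz":0,"dx":-0.25,"dy":0.32,"dz":-0.17,"hand":-1},{"wx":0,"wy":0,"wz":0,"dx":-0.25,"dy":0.32,"dz":-0.17,"hand":-1},{"wx":0,"wy":0,"wz":0,"dx":-0.25,"dy":0.32,"dz":-0.17,"hand":-1}]'
python3 - <<'E'
from h import *
shot('side','side5.png',crop=(200,130,350,280),s=4)
p,d=shot('top','top5.png',s=1.5)
c,f=cal('top'); v,u=np.mgrid[:384,:512]
P=(np.stack([(u-c['cx'])/f*d,(v-c['cy'])/f*d,d,np.ones_like(d)],-1)@np.array(c['pose']).T)[...,:3].reshape(-1,3)
L=P-[.577,-.2166,.08]
for a in range(-90,10,10):
    m=(abs(L[:,1])<.011)&(abs(L[:,0]*1000-a)<5); print(a,m.sum(),np.round(np.median(L[m,2])*1000,1))
for t in('tape','offcut','end_a'): print(t,[np.round(r['position'],3).tolist() for r in finder.look_for('top',t)[:2]])
E
```

```text
time: 7.38
tool_pos: [0.281, -0.5271, 0.253]
tool_rot: [-0.0, 1.0, -0.018, 0.0]
contact_force: [0.2, 0.3, -0.4]
gripper_width: -0.005
-90 21 -68.9
-80 21 -67.9
-70 29 -0.2
-60 24 4.5
-50 32 5.0
-40 33 4.2
-30 30 3.6
-20 29 4.1
-10 31 3.8
0 22 5.9
tape [[0.421, -0.084, 0.075]]
offcut [[0.413, 0.101, 0.033], [0.419, -0.086, 0.071]]
end_a [[0.57, 0.172, 0.152], [0.58, 0.006, 0.158]]
```

View pics/side5.png

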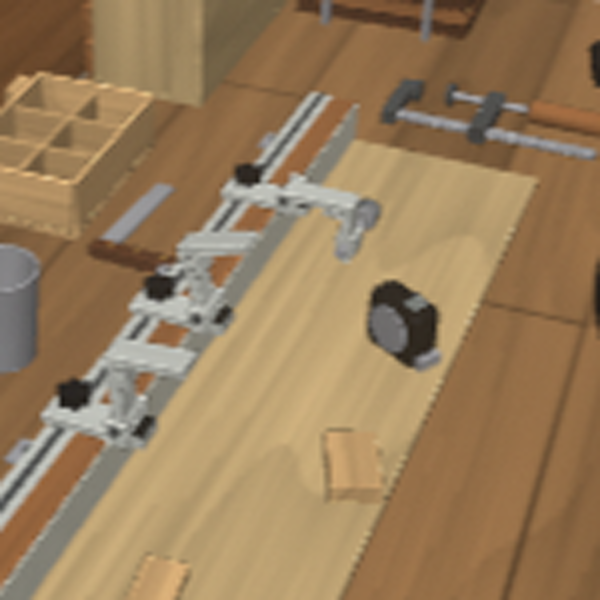

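View pics/top5.png

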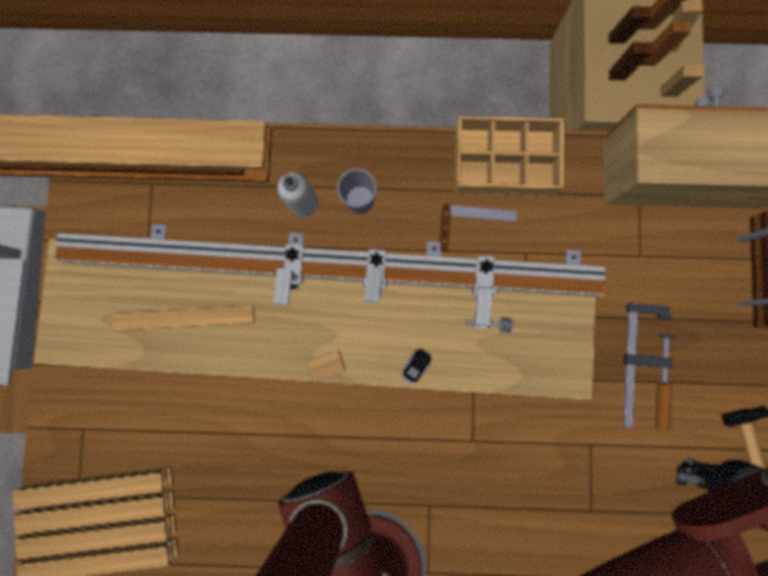

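The arm of the fine stop is level, with its top 4–5 mm above the hinge all along, and the foot hangs in front of the fence (side crop (350,230), top (484,305)). The plain stops and loose items look as they did at the start. I'm handing in.

```bash
python3 -c "
from plant import job
print(job.job_done())"
```

```text
the job is handed in; nothing more can be done
None
```

The fine-adjust stop is fully down in front of the fence, and I handed the job in with the hand clear of everything. I pushed it over from behind with closed fingertips, pressed it against its limit, then lifted straight off and backed away. That took about 7.5 s of robot time.

**At the limit:** the fingertip stopped at z = 0.085 m while the force rose from 5 to 10 N.

**After retreating:**
- **Fine stop:** depth shows its arm level, with the top about 4–5 mm above the hinge all along. The foot hangs in front of the fence.
- **Plain stops:** both are still folded back, within a few mm of their first readings, which is about the finder's own error.
- **Loose things:** the tape and offcut read within 2 mm of where they started. The others I checked only by eye in the pictures, and they look unmoved.

No check failed or disagreed. My first move command was refused because it left out some keys, and nothing moved.

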